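# Stand the fallen blue cheese back on edge and close the ripening tray

### The job

One of the blue cheeses in the ripening tray has fallen flat across its bars: gently tip it up so that it stands square on its edge again, like the others in its lane, about where it lies and not leaning on a neighbour. Also close the tray: turn the turnbutton at its open end fully across the two lanes so that the rows are kept in. Leave the other cheeses and the things on the bench undisturbed.

Things in the scene. Friction and masses are not known exactly. Their poses are not given: they have to be found in the camera images.
- tray: fixed stainless ripening tray; two lanes run side by side from its open end (at the robot's right) to the left. Origin on the table under the turnbutton's pivot, mid open end; x along the lanes to the closed end (372 mm, hoops 125 mm high), y towards the robot, z up. Open down to the table between bars but for cross strips at x -10 to 10 (top 40 mm high), 200 to 220 (17 mm), 352 to 372 mm.
- lane_near (a point): centre line of the lane nearer the robot, at the open end, level with the bar tops (tray x 0, y +80, z 50 mm). A lane is two round steel bars 10 mm thick along tray x, their centres 40 mm either side of this line (70 mm clear between), tops 50 mm above the table.
- lane_far (a point): the same for the lane farther from the robot (tray y -80 mm). A wheel standing in a lane sinks between the bars: lowest point 35 mm, centre 89.7 mm above the table. The bars cradle it sideways; it can slide along the lane and stays standing if tilted less than about 25 degrees.
- fallen: the fallen cheese wheel: loose, firm, 110 mm diameter, 48 mm thick, 0.4 to 0.6 kg. Starts flat on the bars of either lane, underside 50 mm high, centre 150 to 180 mm from the open end; the lane is empty between it and the open end, and for 59 to 99 mm beyond it. Origin at its centre, own z axis = wheel's axis. Too wide for the gripper.
- fallen_mid (a point): the centre of the fallen wheel (same point as its origin). Lifted at its edge towards the open end, the wheel turns about its other side where that rests on the bars, 38 mm beyond its centre; past about 60 degrees it drops onto its edge by itself, its centre then some 62 mm farther along the lane than it lay.
- mate: a loose standing cheese wheel, same make as fallen (110 mm diameter, 48 mm thick, about 0.5 kg), on edge on the bars of the lane in which no wheel has fallen, the one nearest the open end there; origin at its centre (89.7 mm above the table), its own x axis is the wheel's axis and lies along the lane. To be left alone.
- near: a loose standing cheese wheel, same make as fallen (110 mm diameter, 48 mm thick, about 0.5 kg), on edge on the bars of the lane nearer the robot (tray y = +80 mm), towards its closed end; origin at its centre (89.7 mm above the table), its own x axis is the wheel's axis and lies along the lane. To be left alone.
- far: a loose standing cheese wheel, same make as fallen (110 mm diameter, 48 mm thick, about 0.5 kg), on edge on the bars of the lane farther from the robot (tray y = -80 mm), towards its closed end; origin at its centre (89.7 mm above the table), its own x axis is the wheel's axis and lies along the lane. To be left alone.
- turnbutton (a joint): turnbutton: a steel bar on edge, 160 mm long, 8 mm thick, 58 to 80 mm above the table, turning about a vertical axis at its middle. 0: along the lanes, between them (open). Grows counter-clockwise from above (inner end swings to the robot) to its stop at 1.571 rad, square across both lanes (closed). Starts at 0 to 0.25 rad; stays where left; about 2 N at 60 mm turns it.
- button_end (a point): the centre of that end of the turnbutton which lies inside the tray when open, 80 mm from the pivot, 69 mm above the table
- pot: white lidded pot of salt, 90 mm wide, 90 mm high, on the table to the left; origin under its centre; to be left alone
- trier: cheese trier (T-shaped sampling iron), 130 mm rod with a 90 mm wooden cross handle, 20 mm high, on the table to the right; to be left alone
- brush: wooden rind brush 130 x 45 mm, 34 mm high, on the table to the right; to be left alone
- slate: slate label in a wooden stand, 100 mm wide, 74 mm high, on the table to the left; to be left alone
There are look-alikes about, which are no part of the job. What is shaped like the fallen but orange or turquoise is not meant.

How it is judged:
At the end, for the whole second after the job is handed in: The fallen wheel stands at rest on edge on the bars of its own lane, axis within 0.15 rad of the lane, centre 82 to 98 mm above the table, within 130 mm of where it lay, 60 mm or more behind the pivot, not leaning on the next wheel; the turnbutton is at more than 1.47 rad (angle between the z axis of fallen and the x axis of tray, either way round below 0.15 rad and z of fallen in the frame of tray between 0.082 and 0.098 m and x of fallen in the frame of tray above 0.06 m and distance of fallen from where it was at the start of the episode below 0.13 m and contact force between fallen and near below 0.3 N and contact force between fallen and far below 0.3 N and linear speed of fallen below 0.02 m/s and angular speed of fallen below 0.15 rad/s and value of joint turnbutton above 1.47 rad); the robot touches nothing.
It fails at once if another cheese wheel is pushed more than 30 mm or tipped more than 0.3 rad (distance of any of near, far, mate from where it was at the start of the episode above 0.03 m or angle between any of near, far, mate's own x axis and vertical below 1.27 rad or angle between any of near, far, mate's own x axis and vertical above 1.87 rad).
It fails at once if a thing on the bench is moved more than 30 mm (distance of any of pot, trier, brush, slate from where it was at the start of the episode above 0.03 m).
It fails at once if the fallen wheel is bruised: pressed by the robot with more than 25 N (contact force between the fingers and fallen above 25 N).
It also fails if it takes over 54 s, if anything falls off the work surface, if the arm or the gripper's body presses on something with over 40 N, if the wrist force passes 120 N, or if a joint passes its speed limit or range.

### The arm

A 6-joint arm with a two-finger parallel gripper is mounted at the origin on the work surface. World frame = base frame: x ahead of the robot, y to its left, z up, the work surface at z = 0. Lengths are in m, angles in rad, forces in N, time in s.
With the tool pointing down it reaches from about 0.35 to 0.775 m from the base axis. Payload 7.3 kg.
Tool frame: the origin (TCP) lies midway between the tips of the shut fingers; the grasp point (between the pads) lies 19 mm behind it (tcp_to_grasp is the distance from the TCP to the grasp point, in m); z points along the fingers, y is the line along which they close (so a half turn about z gives the same grasp; the last joint's range is limited). The gripper opens to 92 mm and grips with 3 to 60 N. Pads are 19 mm wide; open, the fingers measure 130 mm over their backs; the gripper's body (75 mm by 190 mm) begins 47 mm behind the grasp point.
Start: joints at [1.154, 0.342, 1.524, -0, 1.275, -0.146], TCP at [0.14, 0.506, 0.205] pointing down, gripper open.
Joint ranges: [-2.53, 2.53], [-0.77, 2.02], [0.04, 2.7], [-1, 4.14], [0.28, 2.66], [-3.11, 3.11]. Speed limits (rad/s): [2.57, 2.57, 3.14, 3.14, 3.14, 3.14].

### API

Orientations are given as [roll, pitch, yaw] about the fixed x, y, z axes, in that order (R = Rz(yaw) Ry(pitch) Rx(roll)).
In Python, from cell import observe, read_camera, calibration, hand_in, tcp_to_grasp gives the robot as it stands.
- The arm moves only by the tool send_rows, never from a script. Its argument "targets" is a list of rows, each a list of 5 numbers: the opening, from 0 (shut) to 1 (fully open), then the shift along the world's x, y, z in m, then the turn about the world's z in rad. A call has 1 to 5 rows; each row shifts and turns the commanded pose from where the row before left it; what a row does not reach is not made up. A row lasts 1/10 s, in which the tool goes at most 50 mm and 8.59 degrees, less where a joint would pass 70% of its speed; a pose out of reach is approached as far as the arm can. A call is refused whole if a number of a shift passes 0.05 or a number of a turn 0.15, either way. A call with a gripper value outside its range is refused whole. The fingers move at their own pace and stop on an object; "grip_force" is the grip in N (left out, the last holds). Time passes only in rows, so rows that do not move let the fingers close. It gives the time, the measured TCP pose, the force, the opening and the grip force at its end, in the units of the state.
- observe(): the state, without advancing time (a new reading comes with each control period).
- read_camera(name): name is "scene" or "top" or "wrist"; returns (picture, depth): 420x560x3 uint8, red, green, blue; 420x560 float32, m along the optical axis (not along the pixel's ray), 0 where there is no reading.
- calibration(name): a dict with "intrinsics" (3x3 intrinsics, pixels), "world_to_cam" (4x4, takes a point from world to camera coordinates); the wrist camera has in their place "hand_eye" (4x4, takes a point from camera to tool coordinates, whose origin is the TCP and whose axes are the flange's). Camera axes: x right, y up, looking along -z (the intrinsics and any distortion apply to the point x, -y, -z); pixel columns grow to the right and rows downward; lengths in m; the calibration is good to about 2 mm. The wrist camera is an equidistant fisheye: a pixel r from the principal point sees the ray r / f radians off the axis. A picture is of the moment at which its call begins: read the wrist's pose just before it. calibration takes no time and is no camera call.
- hand_in(): hands the job in; it is judged then, once.
The state is a dict: "time": time; "qpos": joint angles; "qvel": joint speeds; "joint_efforts": joint torques, N m; "tool_pos": TCP position; "tool_rot": TCP orientation; "contact_force": force on the tool from outside, world axes, zero at the start; "torque": the same for the moment, N m; "opening": finger opening in m; "grip_force": force on a finger pad.
Only numpy, scipy, OpenCV 4.12 (cv2) and the standard library are available. Lean on these libraries where they do the work, as an engineer would, in place of code of your own. Each camera call takes 0.05 s, during which the arm holds its last target. There are 200 camera calls.

## Working session

There is one attempt and no reset: what is moved stays moved. The work goes in short steps, Python scripts to look and compute and a tool call to move; the robot and the scene stay as the last step left them, time stands still between calls to the robot, and variables do not carry over. Pictures are saved under pics/ and viewed, at most 10 in all, crops included, and the job is handed in when it is done.

Besides the shell and the picture viewer there is one more tool, called after "Call:" as name(argument=value, ...) on one line, values as JSON. send_rows: Moves the arm, as the interface text tells. Its arguments: {"type":"object","properties":{"targets":{"type":"array","items":{"type":"array","items":{"type":"number"}}},"grip_force":{"type":"number"}},"required":["targets"]}

```bash
ls; mkdir -p pics; python3 - <<'E'
from cell import *
import cv2,numpy as np
s=observe();print(s)
for n in("top","scene"):
    p,d=read_camera(n);cv2.imwrite(f"pics/{n}0.png",p[:,:,::-1]);np.savez(f"{n}0.npz",p=p,d=d);print(n,calibration(n))
print(calibration("wrist"),tcp_to_grasp)
E
```

```text
pics
{'time': 0.0, 'qpos': array([ 1.15403784e+00,  3.42725061e-01,  1.52502127e+00, -1.51983798e-05,
        1.27540050e+00, -1.46011643e-01]), 'qvel': array([-0.00054514,  0.00316379, -0.00075057,  0.00045381,  0.00153619,
       -0.00033772]), 'joint_efforts': array([-1.22780824e-03, -4.31250894e+01, -2.44218117e+01,  7.16584269e-02,
        5.59301418e-02, -7.92515084e-05]), 'tool_pos': array([0.14021942, 0.50546756, 0.2044423 ]), 'tool_rot': array([-3.14005290e+00, -2.11743836e-04,  2.87085008e+00]), 'contact_force': array([-0.17949908,  0.79377911,  0.01106348]), 'torque': array([-0.01652302, -0.00032509,  0.00773757]), 'grip_force': 0.0, 'opening': 0.09206197846266585}
top {'intrinsics': array([[410.92727055,   0.        , 270.37350712],
       [  0.        , 410.92727055, 215.96348403],
       [  0.        ,   0.        ,   1.        ]]), 'world_to_cam': array([[-0.04061695, -0.99916454,  0.00452709, -0.00648115],
       [ 0.97493629, -0.03863932,  0.21910326, -0.54779908],
       [-0.21874528,  0.01331293,  0.97569117, -1.14624227],
       [ 0.        ,  0.        ,  0.     
[... 289 characters left out ...]
0911, -0.53393826,  0.55079578,  0.25987058],
       [ 0.42864648,  0.34595708,  0.83461123, -1.76128987],
       [ 0.        ,  0.        ,  0.        ,  1.        ]])}
{'intrinsics': array([[325.1922621 ,   0.        , 281.48684579],
       [  0.        , 325.1922621 , 210.80755899],
       [  0.        ,   0.        ,   1.        ]]), 'hand_eye': array([[ 2.51735295e-04,  9.52939695e-01,  3.03159817e-01,
         8.32614893e-02],
       [ 9.99999840e-01, -3.93554970e-04,  4.06712536e-04,
         4.28233676e-04],
       [ 5.06882572e-04,  3.03159666e-01, -9.52939641e-01,
        -1.78223248e-01],
       [ 0.00000000e+00,  0.00000000e+00,  0.00000000e+00,
         1.00000000e+00]])} 0.0188
```

View pics/top0.png

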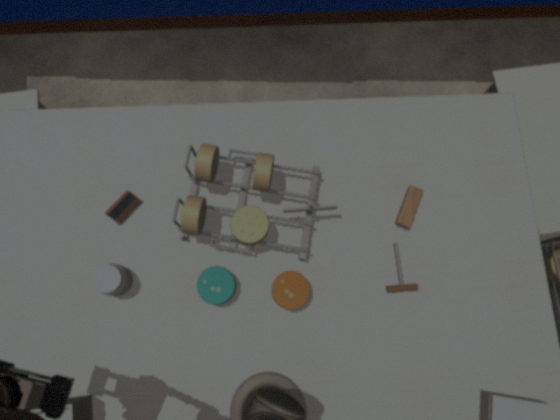

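View pics/scene0.png

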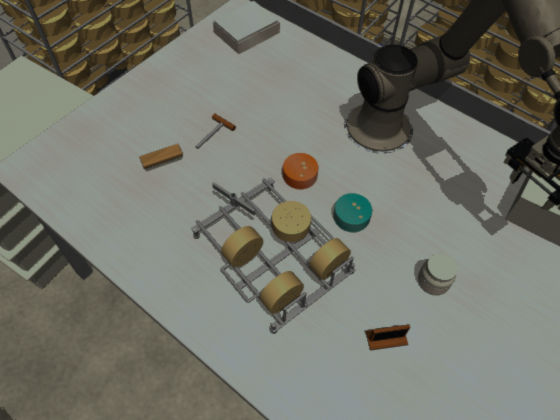

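The top view shows the fallen wheel in the near lane at pixel (249,225), with near at (194,214), mate at (263,172) and far at (206,162). The turnbutton runs from (284,212) to (337,207). The orange (291,290) and turquoise (216,286) discs are decoys. The scene view agrees. Next I measure.

```bash
cat > h.py <<'E'
import numpy as np,cv2
from cell import calibration
def ray(n,uv,z):
    c=calibration(n);K=c["intrinsics"];T=c["world_to_cam"];R=T[:3,:3];o=-R.T@T[:3,3]
    uv=np.atleast_2d(uv).astype(float)
    d=np.c_[(uv[:,0]-K[0,2])/K[0,0],-(uv[:,1]-K[1,2])/K[1,1],-np.ones(len(uv))]@R
    return o+d*((z-o[2])/d[:,2])[:,None]
def cloud(n,d):
    c=calibration(n);K=c["intrinsics"];T=c["world_to_cam"];R=T[:3,:3]
    v,u=np.mgrid[:d.shape[0],:d.shape[1]]
    P=np.stack([(u-K[0,2])/K[0,0]*d,-(v-K[1,2])/K[1,1]*d,-d],-1)
    return (P-T[:3,3])@R
E
python3 - <<'E'
from h import *
for n,box in(("top",(160,130,345,265)),("scene",(190,170,360,330))):
    f=np.load(n+"0.npz");p,d=f["p"],f["d"];P=cloud(n,d)
    x0,y0,x1,y1=box
    hsv=cv2.cvtColor(p,cv2.COLOR_RGB2HSV);m=cv2.inRange(hsv,(12,60,60),(40,255,255));b=np.zeros_like(m);b[y0:y1,x0:x1]=255;m&=b
    m=cv2.morphologyEx(m,cv2.MORPH_OPEN,np.ones((3,3)))
    k,L,st,ce=cv2.connectedComponentsWithStats(m)
    for i in range(1,k):
        if st[i,4]<150: continue
        q=P[(L==i)&(d>0)]
        print(n,st[i],ce[i].round(1),"med",np.median(q,0).round(4),"pct",np.percentile(q,[3,97],axis=0).round(4).tolist())
        c=cv2.findContours((L==i).astype(np.uint8),0,2)[0][0]
        print("  ellipse",cv2.fitEllipse(c))
    sel=(b>0)&(m==0)&(d>0)
    z=P[...,2]
    bt=sel&(z>.065)&(z<.09)
    k,L,st,ce=cv2.connectedComponentsWithStats(bt.astype(np.uint8))
    for i in range(1,k):
        if st[i,4]>40:
            q=P[L==i];r=cv2.fitLine(q[:,:2].astype(np.float32),2,0,.01,.01).ravel();t=(q[:,:2]-r[2:])@r[:2]
            print(n,"btn?",st[i],ce[i],r.round(4),t.min().round(3),t.max().round(3),np.median(q[:,2]).round(3))
    br=sel&(z>.042)&(z<.055);q=P[br]
    print("bars extents",np.percentile(q,[1,99],axis=0).round(3).tolist(),len(q))
    im=cv2.resize(p[y0:y1,x0:x1,::-1],None,fx=4 if n=="top" else 3.5,fy=4 if n=="top" else 3.5,interpolation=cv2.INTER_CUBIC)
    cv2.imwrite(f"pics/c_{n}.png",np.clip(im*1.6,0,255).astype(np.uint8))
E
```

```text
top [199 145  17  13 170] [207.2 150.5] med [0.7263 0.1441 0.141 ] pct [[0.7075, 0.1246, 0.1302], [0.747, 0.1645, 0.147]]
  ellipse ((207.28085327148438, 150.66461181640625), (12.080243110656738, 17.298002243041992), 102.99600982666016)
top [256 154  17  15 195] [264.6 160.3] med [ 0.6907 -0.0183  0.1423] pct [[0.6695, -0.0383, 0.1282], [0.7129, 0.0039, 0.1481]]
  ellipse ((265.38079833984375, 160.4990234375), (13.084467887878418, 20.35346031188965), 103.93961334228516)
top [195 161  17  20 281] [203.  170.2] med [0.6724 0.159  0.129 ] pct [[0.655, 0.1363, 0.0984], [0.6926, 0.1797, 0.1435]]
  ellipse ((203.2276153564453, 170.55845642089844), (17.140926361083984, 20.279470443725586), 161.229248046875)
top [254 171  17  19 280] [261.6 180.1] med [ 0.6368 -0.0071  0.1293] pct [[0.6203, -0.0283, 0.0983], [0.6559, 0.0144, 0.1435]]
  ellipse ((260.2572937011719, 180.1770477294922), (18.734102249145508, 21.714519500732422), 91.96975708007812)
top [184 196  19  15 212] [193.5 202.8] med [0.5748 0.1829 0.1402] pct [[0.5557, 0.1623, 0.1243], [0.5955, 0.2056, 0.1472]]
  ellipse ((193.5744476318
[... 1410 characters left out ...]
 44.14900588989258), 47.98875045776367)
scene [310 238  40  41 948] [329.1 256.8] med [0.569  0.1985 0.1302] pct [[0.5151, 0.1651, 0.0751], [0.6074, 0.2221, 0.1455]]
  ellipse ((328.8362121582031, 257.1246337890625), (27.1198787689209, 46.537200927734375), 45.740386962890625)
scene [ 260  271   43   42 1109] [280.7 291. ] med [0.7213 0.1626 0.1292] pct [[0.6688, 0.1282, 0.0667], [0.7623, 0.1854, 0.1455]]
  ellipse ((280.85491943359375, 290.58624267578125), (29.594762802124023, 47.94999694824219), 50.45194625854492)
scene btn? [212 182  43  32 247] [233.13765182 197.54251012] [ 0.0257 -0.9997  0.5663 -0.1413] -0.078 0.082 0.077
bars extents [[0.315, -0.169, 0.042], [0.762, 0.233, 0.054]] 1921
```

View pics/c_top.png

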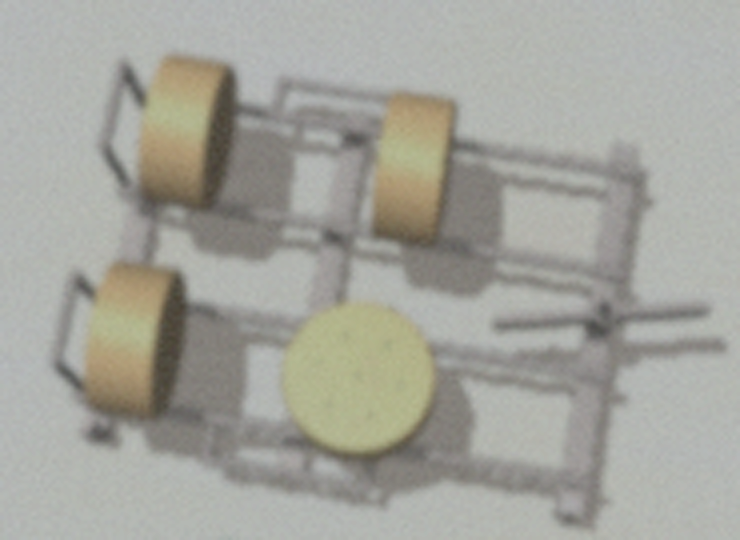

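The crop shows the button about 0.25 rad off the lanes and the fallen wheel centred in the near lane. The tool can only yaw, so it can't tilt under the rim. My plan is to take the wheel's open-end rim between the wide-open pads on a chord about 30 mm short of its centre. Then I swing it up on an arc about its far side. First I refine the frame and the wheel's pose.

```bash
python3 - <<'E'
from h import *
W={}
for n,box in(("top",(170,130,345,262)),("scene",(190,190,365,330))):
    f=np.load(n+"0.npz");p,d=f["p"],f["d"];P=cloud(n,d);x0,y0,x1,y1=box
    b=np.zeros(d.shape,bool);b[y0:y1,x0:x1]=1
    hsv=cv2.cvtColor(p,cv2.COLOR_RGB2HSV)
    z=P[...,2]
    c0=(hsv[...,0]>10)&(hsv[...,0]<45)&(hsv[...,1]>55)&b
    # fallen top face: z~.098 and near
    fm=c0&(z>.09)&(z<.106)&(np.hypot(P[...,0]-.525,P[...,1]-.04)<.075)
    c=max(cv2.findContours(fm.astype(np.uint8),0,1)[0],key=len)
    zt=np.median(z[fm]);q=ray(n,c[:,0,:],zt)[:,:2].astype(np.float32)
    e=cv2.fitEllipse(q);print(n,"fallen",e,zt)
    # standing wheels: top ridge
    for nm,g in(("far",(.716,.153)),("mate",(.675,-.01)),("near",(.56,.185))):
        m=(z>.105)&(z<.152)&(np.hypot(P[...,0]-g[0],P[...,1]-g[1])<.07)&b
        r=cv2.minAreaRect(P[m][:,:2].astype(np.float32));print("  ",nm,r,m.sum())
    # bars: lines
    m=b&(z>.04)&(z<.056)&~c0;q=P[m]
    best=[]
    for a in np.arange(1.25,1.45,.005):
        h=np.histogram(q[:,:2]@[-np.sin(a),np.cos(a)],bins=np.arange(-.9,.4,.003))[0];best.append((np.sort(h**2).sum(),a))
    a=max(best)[1];print("lane angle",a);s=q[:,:2]@[-np.sin(a),np.cos(a)]
    h,ed=np.histogram(s,bins=np.arange(s.min(),s.max(),.004));print([(round(ed[i]+.002,3),int(h[i])) for i in range(len(h)) if h[i]>25])
    v,u=np.where(c0&fm);print("off pivot",0)
E
```

```text
top fallen ((0.5208866596221924, 0.02237114869058132), (0.07548036426305771, 0.09754220396280289), 101.13583374023438) 0.0983925340679006
   far ((0.7115005850791931, 0.1663084477186203), (0.078517846763134, 0.10519715398550034), 77.63597106933594) 714
   mate ((0.6722462177276611, -0.012441132217645645), (0.04780886322259903, 0.10411020368337631), 78.91429901123047) 601
   near ((0.5561726689338684, 0.20239949226379395), (0.07475617527961731, 0.10640694946050644), 79.4329605102539) 781
lane angle 1.3599999999999977
[(np.float64(-0.734), 28), (np.float64(-0.73), 29), (np.float64(-0.706), 55), (np.float64(-0.702), 115), (np.float64(-0.698), 110), (np.float64(-0.626), 72), (np.float64(-0.622), 131), (np.float64(-0.618), 125), (np.float64(-0.546), 67), (np.float64(-0.542), 106), (np.float64(-0.538), 81), (np.float64(-0.466), 89), (np.float64(-0.462), 123), (np.float64(-0.458), 97), (np.float64(-0.434), 47)]
off pivot 0
scene fallen ((0.5224292278289795, 0.03636983409523964), (0.10648078471422195, 0.10916189849376678), 119.95040893554688) 0.09678792880521851
   far ((0.7134717106819153, 
[... 481 characters left out ...]
699), 77), (np.float64(-0.627), 82), (np.float64(-0.623), 93), (np.float64(-0.619), 57), (np.float64(-0.547), 132), (np.float64(-0.543), 131), (np.float64(-0.539), 67), (np.float64(-0.467), 59), (np.float64(-0.463), 59), (np.float64(-0.459), 30), (np.float64(-0.371), 27), (np.float64(-0.363), 36), (np.float64(-0.359), 30), (np.float64(-0.355), 41), (np.float64(-0.351), 33), (np.float64(-0.347), 39), (np.float64(-0.343), 38), (np.float64(-0.339), 44), (np.float64(-0.335), 44), (np.float64(-0.331), 38), (np.float64(-0.327), 49), (np.float64(-0.323), 36), (np.float64(-0.319), 36), (np.float64(-0.315), 38), (np.float64(-0.307), 32), (np.float64(-0.303), 27), (np.float64(-0.299), 30)]
off pivot 0
```

Call:
send_rows(targets=[[1,0.0247,-0.0349,0,-0.1],[1,0.0247,-0.0349,0,-0.1],[1,0.0247,-0.0349,0,-0.1],[1,0.0247,-0.0349,0,-0.1],[1,0.0247,-0.0349,0,-0.1]])

```text
time: 0.6
tool_pos: [0.2644, 0.3298, 0.2049]
tool_rot: [-3.141, 0.0, 2.367]
contact_force: [0.7, -0.7, -0.1]
opening: 0.092
grip_force: 0.0
```

Call:
send_rows(targets=[[1,0.0247,-0.0349,0,-0.1],[1,0.0247,-0.0349,0,-0.1],[1,0.0247,-0.0349,0,-0.1],[1,0.0247,-0.0349,0,-0.1],[1,0.0247,-0.0349,0,-0.1]])

```text
time: 1.1
tool_pos: [0.388, 0.1553, 0.205]
tool_rot: [-3.141, -0.0, 1.867]
contact_force: [1.3, 0.5, -0.3]
opening: 0.0921
grip_force: 0.0
```

Call:
send_rows(targets=[[1,0.0247,-0.0349,0,-0.1],[1,0.0247,-0.0349,0,-0.1],[1,0.0247,-0.0349,0,-0.1],[1,0.0247,-0.0349,0,-0.1],[1,0.0247,-0.0349,0,-0.1]])

```text
time: 1.6
tool_pos: [0.5115, -0.0192, 0.2048]
tool_rot: [-3.141, -0.0, 1.366]
contact_force: [0.5, 0.7, 0.8]
opening: 0.0918
grip_force: 0.0
```

Call:
send_rows(targets=[[1,0,0,0,0],[1,0,0,0,0]])

```text
time: 1.8
tool_pos: [0.5106, -0.0181, 0.2044]
tool_rot: [-3.14, -0.0, 1.37]
contact_force: [0.0, 0.4, 0.0]
opening: 0.092
grip_force: 0.0
```

```bash
python3 - <<'E'
from cell import *
from h import *
import cv2
s=observe();print(s["time"],s["tool_pos"],s["tool_rot"],s["contact_force"],s["qpos"])
p,d=read_camera("wrist");cv2.imwrite("pics/w1.png",p[:,:,::-1])
print(ray("top",[[249.75,224.5]],.098), ray("scene",[[291.2,213]],.098))
E
```

```text
1.8 [ 0.51059557 -0.01810638  0.20435649] [-3.13979589e+00 -2.06863891e-04  1.36977403e+00] [0.01414529 0.36304316 0.01428169] [-1.85702198e-01  3.17985624e-01  1.56166522e+00  2.45864826e-04
  1.26373520e+00  1.52453844e-02]
[[0.51631781 0.03139327 0.098     ]] [[0.5114315 0.0284739 0.098    ]]
```

View pics/w1.png

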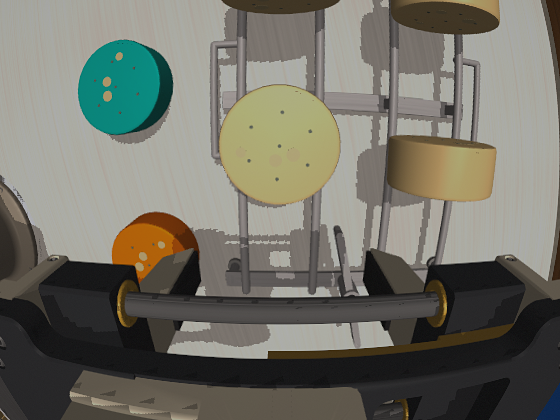

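The wrist view shows the fallen wheel at (280,145), laterally between the two finger tips at (195,255) and (370,255). The button is at (345,270). I check the wheel centre from this view.

```bash
cat >> h.py <<'E'
from scipy.spatial.transform import Rotation as Ro
def wray(uv,s,z):
    c=calibration("wrist");K=c["intrinsics"];H=c["hand_eye"];uv=np.atleast_2d(uv).astype(float)
    x=(uv[:,0]-K[0,2])/K[0,0];y=(uv[:,1]-K[1,2])/K[1,1];r=np.hypot(x,y)+1e-9;sn=np.sin(r)/r
    d=np.c_[x*sn,-y*sn,-np.cos(r)]
    R=Ro.from_euler("xyz",s["tool_rot"]).as_matrix()
    d=d@H[:3,:3].T@R.T;o=R@H[:3,3]+s["tool_pos"]
    return o+d*((z-o[2])/d[:,2])[:,None]
A=1.362;PV=np.array([.5645,-.1433])
def tray(p):
    p=np.atleast_2d(p)[:,:2]-PV;return p@np.array([[np.cos(A),-np.sin(A)],[np.sin(A),np.cos(A)]])
E
python3 - <<'E'
from h import *
from cell import observe
s=observe();p=cv2.imread("pics/w1.png");hsv=cv2.cvtColor(p,cv2.COLOR_BGR2HSV)
m=cv2.inRange(hsv,(18,40,150),(40,200,255));k,L,st,ce=cv2.connectedComponentsWithStats(m)
i=L[145,285];print(st[i])
c=max(cv2.findContours((L==i).astype(np.uint8),0,1)[0],key=len)
q=wray(c[:,0],s,.098)[:,:2].astype(np.float32);e=cv2.fitEllipse(cv2.convexHull(q));print(e,tray(e[0]))
print("tcp",tray(s["tool_pos"]))
# bars: pixels
for y in (230,):
    b=wray([[242,230],[315,230],[386,230]],s,.05);print(tray(b))
print("btn",tray(wray([[337,228],[345,265]],s,.08)))
E
```

```text
[  219    85   121   120 11229]
((0.5175082087516785, 0.03448108211159706), (0.10670609772205353, 0.10692854225635529), 36.405418395996094) [[0.1641793  0.08282209]]
tcp [[0.11204627 0.07923893]]
[[ 0.0663873   0.12330037]
 [ 0.06721864  0.0429578 ]
 [ 0.06730418 -0.03886925]]
btn [[0.08096317 0.02413767]
 [0.03914161 0.01242579]]
```

Call:
send_rows(targets=[[1,-0.0024,0,-0.03,-0.008],[1,0,0,-0.04,0],[1,0,0,-0.035,0],[1,0,0,-0.025,0],[1,0,0,-0.014,0]])

```text
time: 2.35
tool_pos: [0.5064, -0.0158, 0.0592]
tool_rot: [-3.138, -0.0, 1.366]
contact_force: [-0.7, 0.0, -0.4]
opening: 0.092
grip_force: 0.0
```

Call:
send_rows(targets=[[1,0,0,0,0],[1,0.0006,0.003,0,0],[1,0.0006,0.003,0,0],[1,0,0,0,0]])

```text
time: 2.75
tool_pos: [0.5104, -0.011, 0.0623]
tool_rot: [3.139, -0.0, 1.364]
contact_force: [-0.1, -0.2, -0.7]
opening: 0.0917
grip_force: 0.0
```

Call:
send_rows(targets=[[1,0.0004,0.002,0,0],[1,0.0004,0.002,0,0],[1,0,0,0,0]])

```text
time: 3.05
tool_pos: [0.5107, -0.0074, 0.0613]
tool_rot: [3.141, -0.0, 1.363]
contact_force: [-0.0, 0.2, -1.2]
opening: 0.0918
grip_force: 0.0
```

```bash
python3 - <<'E'
from cell import *
from h import *
s=observe();print(s["time"],s["tool_pos"],tray(s["tool_pos"]),s["contact_force"],s["torque"])
p,d=read_camera("wrist");cv2.imwrite("pics/w2.png",p[:,:,::-1])
E
```

```text
3.05 [ 0.5106559  -0.00741477  0.06134439] [[0.12177302 0.0808413 ]] [-0.01968129  0.24948984 -1.22523176] [-0.10569591  0.0954969  -0.02774221]
```

View pics/w2.png

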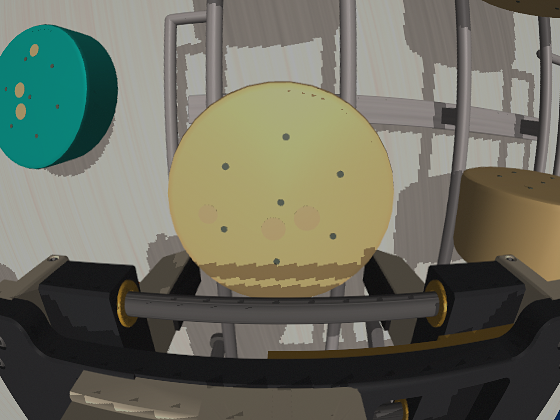

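The wheel's rim at (195–370,265) now sits between the finger tips with almost no gap. I edge forward and start a gentle squeeze.

Call:
send_rows(targets=[[1,0.0004,0.002,0,0],[1,0.0002,0.001,0,0],[1,0,0,0,0]], grip_force=8)

```text
time: 3.4
tool_pos: [0.5108, -0.0047, 0.0611]
tool_rot: [-3.141, 0.0, 1.363]
contact_force: [-0.8, -1.0, 0.0]
opening: 0.0918
grip_force: 1.1
```

Call:
send_rows(targets=[[0.97,0,0,0,0],[0.95,0,0,0,0],[0.95,0,0,0,0]], grip_force=8)

```text
time: 3.7
tool_pos: [0.5108, -0.0047, 0.0611]
tool_rot: [-3.141, 0.0, 1.363]
contact_force: [-1.6, -1.3, 0.9]
opening: 0.091
grip_force: 7.3
```

Call:
send_rows(targets=[[0.9,0,0,0,0],[0.9,0,0,0,0]], grip_force=8)

```text
time: 3.9
tool_pos: [0.511, -0.0046, 0.0611]
tool_rot: [-3.141, 0.0, 1.363]
contact_force: [-1.2, -1.9, 0.6]
opening: 0.0911
grip_force: 7.2
```

The grip holds at 91 mm with 7 N and nothing slips. I begin the arc.

Call:
send_rows(targets=[[0.9,0.0002,0.0012,0.0023,0],[0.9,0.0002,0.0012,0.0023,0],[0.9,0.0003,0.0012,0.0023,0],[0.9,0.0003,0.0012,0.0023,0],[0.9,0.0003,0.0012,0.0023,0]])

```text
time: 4.4
tool_pos: [0.5127, 0.0014, 0.073]
tool_rot: [3.141, 0.0, 1.363]
contact_force: [-1.6, -3.1, -1.1]
opening: 0.0851
grip_force: 6.9
```

```bash
python3 - <<'E'
from cell import *
from h import *
s=observe();print(s["time"],tray(s["tool_pos"]),s["tool_pos"],s["contact_force"],s["opening"],s["grip_force"])
p,d=read_camera("wrist");a=p[60:340,120:440];p,d=read_camera("scene");b=p[170:330,190:370];P=cloud("scene",d)
b=cv2.resize(b,(450,400));a=cv2.resize(a,(350,400))
cv2.imwrite("pics/m3.png",np.hstack([a,b])[:,:,::-1])
E
```

```text
4.4 [[0.1308285  0.08065567]] [0.51271454 0.00140556 0.07298515] [-1.63787713 -3.0642331  -1.06764127] 0.08505038575850134 6.941613354720175
```

View pics/m3.png

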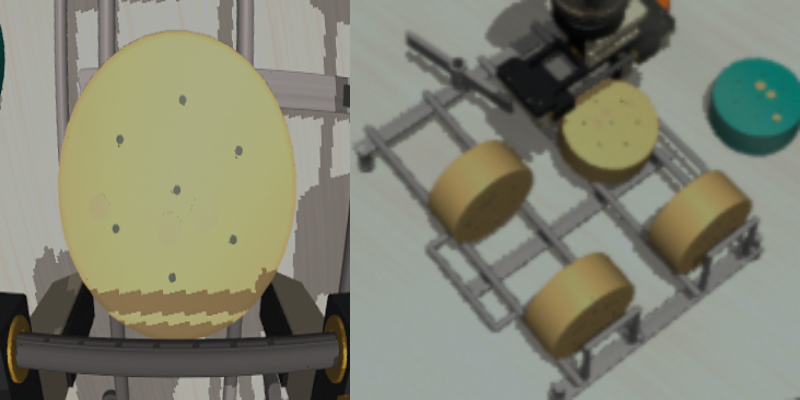

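The left crop shows the wheel slightly larger and still in the grip. The opening shrank to 85 mm, so the wheel is creeping out. I check the tilt from depth.

```bash
cat > tilt.py <<'E'
from cell import *
from h import *
def tilt(n="scene",c=(.53,.05),r=.045):
    p,d=read_camera(n);P=cloud(n,d)
    hsv=cv2.cvtColor(p,cv2.COLOR_RGB2HSV)
    m=(hsv[...,0]>10)&(hsv[...,0]<45)&(hsv[...,1]>50)&(P[...,2]>.075)&(np.hypot(P[...,0]-c[0],P[...,1]-c[1])<r)
    q=P[m];C=np.median(q,0)
    for _ in range(4):
        u,s_,v=np.linalg.svd(q-q.mean(0),full_matrices=False);k=abs((q-q.mean(0))@v[2])<.006
        q=q[k]
    nv=v[2]*np.sign(v[2][2]);t=np.r_[tray(PV+nv[:2])[0],nv[2]]
    print(n,len(q),"mean tray",tray(q.mean(0)).round(4),q.mean(0)[2].round(4),"normal(tray)",t.round(3),"tilt deg",np.degrees(np.arctan2(t[0],t[2])).round(1))
if __name__=="__main__":
    s=observe();print(s["time"],tray(s["tool_pos"]),s["tool_pos"],s["contact_force"],s["opening"],s["grip_force"])
    tilt()
E
python3 tilt.py
```

```text
4.5 [[0.13091684 0.08051374]] [0.5128717  0.00146256 0.07314356] [-0.07587181 -0.4590873  -0.5068484 ] 0.08333216903912637 6.659505288116634
scene 309 mean tray [[0.1719 0.0716]] 0.284 normal(tray) [ 0.745 -0.666  0.036] tilt deg 87.3
```

```bash
sed -i 's/(P\[...,2\]>.075)/(P[...,2]>.075)\&(P[...,2]<.16)/' tilt.py; python3 tilt.py
```

```text
4.55 [[0.13079837 0.0806236 ]] [0.51273967 0.00136944 0.07296841] [-0.93290932 -1.66616636  0.19435916] 0.08254372808329212 6.82872359175235
scene 731 mean tray [[0.1822 0.0733]] 0.1012 normal(tray) [ 0.17  -0.001  0.985] tilt deg 9.8
```

The wheel is already tilted about 10° with its open edge up, so the method works. I continue along the arc at a slightly quicker pace.

Call:
send_rows(targets=[[0.88,0.0006,0.0028,0.0038,0],[0.88,0.0006,0.0028,0.0038,0],[0.88,0.0006,0.0028,0.0036,0],[0.88,0.0007,0.0033,0.0033,0],[0.88,0.0007,0.0033,0.0033,0]])

```text
time: 5.1
tool_pos: [0.5157, 0.0168, 0.0908]
tool_rot: [3.141, -0.0, 1.363]
contact_force: [0.5, -1.3, -0.6]
opening: 0.0809
grip_force: 1.5
```

```bash
python3 tilt.py
```

```text
5.1 [[0.14652881 0.08095419]] [0.5156769  0.01682676 0.0907956 ] [ 0.45671128 -1.28255447 -0.61766405] 0.08086466829281445 1.5087807495729066
scene 736 mean tray [[0.1873 0.0742]] 0.1121 normal(tray) [ 0.438 -0.     0.899] tilt deg 26.0
```

Call:
send_rows(targets=[[0.86,0.0007,0.0035,0.003,0],[0.85,0.0008,0.0037,0.0028,0],[0.84,0.0008,0.0038,0.0026,0],[0.84,0.0008,0.004,0.0023,0]])

```text
time: 5.55
tool_pos: [0.5188, 0.0317, 0.1015]
tool_rot: [3.141, -0.0, 1.363]
contact_force: [-1.3, -1.9, 0.2]
opening: 0.0772
grip_force: 5.1
```

```bash
python3 tilt.py
```

```text
5.55 [[0.16175453 0.08095963]] [0.51882761 0.03172292 0.10146248] [-1.29508539 -1.92031352  0.20373043] 0.07716588040399107 5.109464731067419
scene 582 mean tray [[0.1955 0.0748]] 0.1207 normal(tray) [ 0.612 -0.017  0.79 ] tilt deg 37.8
```

Call:
send_rows(targets=[[0.84,0.0008,0.004,0.0022,0],[0.83,0.0009,0.0042,0.002,0],[0.83,0.0009,0.0043,0.0018,0],[0.82,0.0009,0.0043,0.0015,0]])

```text
time: 6.0
tool_pos: [0.5223, 0.0487, 0.1089]
tool_rot: [3.141, -0.0, 1.363]
contact_force: [-2.2, -0.8, 1.6]
opening: 0.0757
grip_force: 5.7
```

```bash
python3 tilt.py
```

```text
6.0 [[0.17906102 0.08103747]] [0.5223388  0.04866967 0.10887604] [-2.19772217 -0.76969746  1.62423996] 0.07572583978095146 5.658366037532687
scene 340 mean tray [[0.2066 0.076 ]] 0.1284 normal(tray) [ 0.73  -0.045  0.682] tilt deg 46.9
```

Call:
send_rows(targets=[[0.82,0.0009,0.0043,0.0018,0],[0.82,0.0009,0.0043,0.0016,0],[0.82,0.0009,0.0044,0.0014,0],[0.82,0.0009,0.0044,0.0012,0]])

```text
time: 6.45
tool_pos: [0.5261, 0.0661, 0.1147]
tool_rot: [3.141, -0.0, 1.363]
contact_force: [0.1, -0.6, 0.4]
opening: 0.0751
grip_force: 0.0
```

```bash
python3 tilt.py; python3 - <<'E'
from h import *
from cell import *
p,d=read_camera("wrist");p2,d=read_camera("scene");b=cv2.resize(p2[170:330,190:370],(450,400));a=cv2.resize(p,(350,400))
cv2.imwrite("pics/m4.png",np.hstack([a,b])[:,:,::-1])
E
```

```text
6.45 [[0.1968457  0.08099519]] [0.52606661 0.06605932 0.11469523] [ 0.08301336 -0.60764235  0.42312847] 0.07511767372269498 0.0
scene 127 mean tray [[0.2097 0.0774]] 0.144 normal(tray) [-0.345 -0.154  0.926] tilt deg -20.4
```

View pics/m4.png

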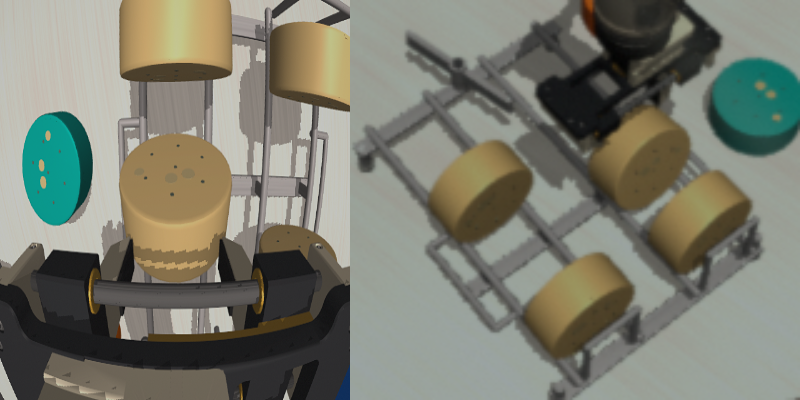

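The wheel is up or nearly up: the wrist crop at (175,180) shows its closed-end face and its rim. I fit its face plane.

```bash
cat > face.py <<'E'
from cell import *
from h import *
def face(n="scene"):
    p,d=read_camera(n);P=cloud(n,d);hsv=cv2.cvtColor(p,cv2.COLOR_RGB2HSV)
    T=tray(P.reshape(-1,3)).reshape(P.shape[:2]+(2,))
    m=(hsv[...,0]>8)&(hsv[...,0]<45)&(hsv[...,1]>50)&(P[...,2]>.06)&(P[...,2]<.17)&(T[...,0]>.14)&(T[...,0]<.30)&(abs(T[...,1]-.08)<.06)
    Q=np.c_[T[m],P[...,2][m]];best=None;rg=np.random.default_rng(0)
    for _ in range(400):
        a=Q[rg.choice(len(Q),3,False)];nv=np.cross(a[1]-a[0],a[2]-a[0]);l=np.linalg.norm(nv)
        if l<2e-4: continue
        k=abs((Q-a[0])@nv/l)<.003
        if best is None or k.sum()>best.sum(): best=k
    q=Q[best];v=np.linalg.svd(q-q.mean(0))[2][2] if len(q)<3000 else None
    v=v*np.sign(v[0]);print(n,len(Q),len(q),"face mean",q.mean(0).round(4),"n",v.round(3),"elev deg",np.degrees(np.arcsin(v[2])).round(1),"all ext",np.percentile(Q,[1,99],axis=0).round(3).tolist())
if __name__=="__main__":
    s=observe();print(s["time"],tray(s["tool_pos"]),s["tool_pos"],s["contact_force"],s["opening"],s["grip_force"]);face()
E
python3 face.py
```

```text
6.6 [[0.19671129 0.08103108]] [0.52600364 0.06593527 0.11465517] [-0.06359253  0.14254349 -0.72736284] 0.07534639318042026 0.0
scene 978 354 face mean [0.2605 0.0747 0.1041] n [ 1.    -0.005 -0.015] elev deg -0.9 all ext [[0.215, 0.025, 0.062], [0.263, 0.126, 0.147]]
```

The wheel stands square: its face normal is along the lane within 1°, its centre is at tray x ≈ 0.236, and the gap to near is about 50 mm. I back off, rise, shut the fingers and go to the button.

Call:
send_rows(targets=[[0.82,-0.0021,-0.0098,0,0],[0.82,-0.0021,-0.0098,0,0],[0.82,0,0,0.04,0],[0.82,0,0,0.045,0]])

```text
time: 7.05
tool_pos: [0.5202, 0.0447, 0.1992]
tool_rot: [-3.137, 0.001, 1.361]
contact_force: [0.7, -0.2, 0.2]
opening: 0.0749
grip_force: 0.0
```

Call:
send_rows(targets=[[0,0.0182,-0.0337,0,0],[0,0.0182,-0.0337,0,0],[0,0.0182,-0.0337,0,0],[0,0.0182,-0.0337,0,0],[0,0,0,0,0]])

```text
time: 7.55
tool_pos: [0.5954, -0.0942, 0.1989]
tool_rot: [3.141, 0.001, 1.358]
contact_force: [-0.0, 0.5, -0.1]
opening: 0.0397
grip_force: 0.0
```

Call:
send_rows(targets=[[0,0,0,0,0],[0,0,0,0,0]])

```text
time: 7.75
tool_pos: [0.5937, -0.0886, 0.1995]
tool_rot: [-3.141, -0.0, 1.363]
contact_force: [-0.5, 1.1, 0.4]
opening: 0.0239
grip_force: 0.0
```

```bash
python3 face.py; python3 - <<'E'
from h import *
from cell import *
p,d=read_camera("wrist");cv2.imwrite("pics/w5.png",p[:,:,::-1])
E
```

```text
7.75 [[ 0.0595702  -0.01725403]] [ 0.59372715 -0.08860006  0.1994955 ] [-0.4637757   1.05210101  0.38103926] 0.02390368265712479 0.0
scene 992 400 face mean [0.2588 0.0764 0.1038] n [ 1.    -0.003  0.017] elev deg 1.0 all ext [[0.213, 0.025, 0.064], [0.261, 0.127, 0.148]]
```

View pics/w5.png

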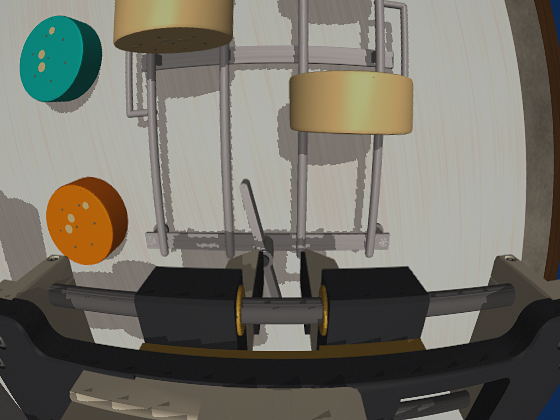

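The wrist view shows the button from its pivot (267,258) to its inner end (246,182), with the standing wheel at (173,25). The fingers are still shutting. I descend on the far side of the button.

Call:
send_rows(targets=[[0,0.003,-0.0006,0,0],[0,0,0,0,0],[0,0,0,-0.035,0],[0,0,0,-0.045,0]])

```text
time: 8.25
tool_pos: [0.5993, -0.0895, 0.1212]
tool_rot: [3.135, 0.0, 1.363]
contact_force: [0.3, -0.0, -0.5]
opening: 0.0005
grip_force: 0.0
```

Call:
send_rows(targets=[[0,0,0,-0.035,0],[0,0,0,-0.02,0],[0,0,0,0,0],[0,0,0,0,0]])

```text
time: 8.65
tool_pos: [0.5979, -0.0893, 0.0653]
tool_rot: [3.141, 0.0, 1.363]
contact_force: [0.3, 0.3, 0.6]
opening: 0.0005
grip_force: 0.0
```

```bash
python3 - <<'E'
from h import *
from cell import *
s=observe();print(s["time"],tray(s["tool_pos"])*1e3,s["tool_pos"],s["contact_force"],s["opening"])
w=np.array([[60.4,-7.4],[54.7,7.1],[44.9,19.2],[32,28.1],[13.5,33],[10,33]])
w=np.vstack([tray(s["tool_pos"])*1e3,w]);D=np.diff(w,axis=0)
print(np.c_[.2073*D[:,0]-.9783*D[:,1],.9783*D[:,0]+.2073*D[:,1]].round(1))
E
```

```text
8.65 [[ 59.76496235 -21.45803452]] [ 0.59788022 -0.08928094  0.06526847] [0.31347232 0.31169985 0.63260236] 0.0005060357058510101
[[-13.6   3.5]
 [-15.4  -2.6]
 [-13.9  -7.1]
 [-11.4 -10.8]
 [ -8.6 -17.1]
 [ -0.7  -3.4]]
```

Call:
send_rows(targets=[[0,-0.007,0.002,0,0],[0,-0.0066,0.0015,0,0],[0,-0.0077,-0.0013,0,0],[0,-0.0077,-0.0013,0,0],[0,-0.007,-0.0035,0,0]])

```text
time: 9.15
tool_pos: [0.5607, -0.0921, 0.065]
tool_rot: [3.141, 0.0, 1.363]
contact_force: [0.3, -0.6, 1.0]
opening: 0.0006
grip_force: 0.0
```

Call:
send_rows(targets=[[0,-0.0069,-0.0036,0,0],[0,-0.0057,-0.0054,0,0],[0,-0.0057,-0.0054,0,0],[0,-0.0029,-0.0057,0,0],[0,-0.0029,-0.0057,0,0]])

```text
time: 9.65
tool_pos: [0.5372, -0.1185, 0.0647]
tool_rot: [3.141, 0.0, 1.363]
contact_force: [-1.3, -0.2, -0.2]
opening: 0.0007
grip_force: 0.0
```

Call:
send_rows(targets=[[0,-0.0028,-0.0057,0,0],[0,-0.0007,-0.0025,0,0],[0,0,0,0,0]])

```text
time: 9.95
tool_pos: [0.5338, -0.1265, 0.0646]
tool_rot: [3.141, 0.0, 1.362]
contact_force: [0.1, -0.6, -0.4]
opening: 0.0001
grip_force: 0.0
```

```bash
cat > btn.py <<'E'
from cell import *
from h import *
s=observe();print(s["time"],tray(s["tool_pos"])*1e3,s["tool_pos"],s["contact_force"])
for n in("top","scene"):
    p,d=read_camera(n);P=cloud(n,d);T=tray(P.reshape(-1,3)).reshape(d.shape+(2,))
    hsv=cv2.cvtColor(p,cv2.COLOR_RGB2HSV)
    m=(P[...,2]>.062)&(P[...,2]<.09)&(np.hypot(T[...,0],T[...,1])<.095)
    Q=T[m]
    if len(Q)<10: print(n,len(Q));continue
    out=Q[Q[:,1]<-.02]
    for nm,q in(("all",Q),("outer",out)):
        if len(q)>8:
            l=cv2.fitLine(q.astype(np.float32),cv2.DIST_HUBER,0,.001,.001).ravel();print(n,nm,len(q),l.round(4),"angle",round(float(np.arctan2(l[1],l[0])%np.pi),3))
E
python3 btn.py
```

```text
9.95 [[10.11818668 33.50397041]] [ 0.53382102 -0.12645678  0.06460707] [ 0.07374826 -0.58207991 -0.37998357]
top 1
scene all 163 [0.9646 0.2638 0.025  0.0036] angle 0.267
```

```bash
python3 - <<'E'
from h import *
from cell import *
p,d=read_camera("wrist");p2,d=read_camera("scene");b=cv2.resize(p2[150:290,180:340],(400,350));a=cv2.resize(p,(400,350))
cv2.imwrite("pics/m6.png",np.clip(np.hstack([a,b])[:,:,::-1]*1.4,0,255))
E
```

```text
[ WARN:0@2.273] global loadsave.cpp:1063 imwrite_ Unsupported depth image for selected encoder is fallbacked to CV_8U.
```

View pics/m6.png

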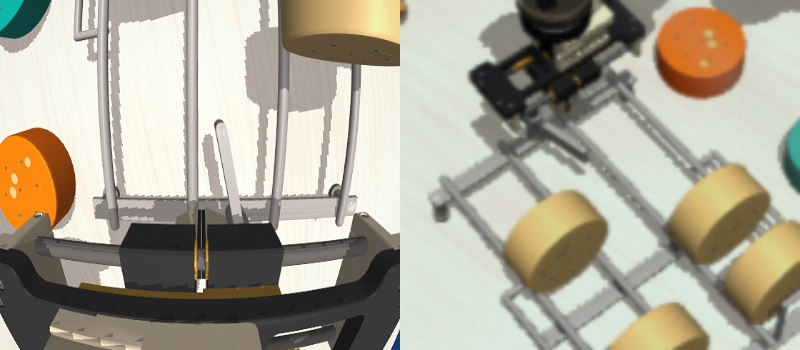

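The left crop shows the turnbutton still about 0.25 rad open, from (220,125) to (240,220), while the fingers are at (200,230) on its robot side. They passed without turning it. I check the geometry with wrist depth.

```bash
cat >> h.py <<'E'
def wcloud(d,s):
    c=calibration("wrist");K=c["intrinsics"];H=c["hand_eye"]
    v,u=np.mgrid[:d.shape[0],:d.shape[1]]
    x=(u-K[0,2])/K[0,0];y=(v-K[1,2])/K[1,1];r=np.hypot(x,y)+1e-9;t=np.tan(np.minimum(r,1.5))/r
    P=np.stack([x*t*d,-y*t*d,-d],-1)@H[:3,:3].T+H[:3,3]
    return P@Ro.from_euler("xyz",s["tool_rot"]).as_matrix().T+s["tool_pos"]
E
python3 - <<'E'
from h import *
from cell import *
s=observe();p,d=read_camera("wrist");P=wcloud(d,s);T=tray(P.reshape(-1,3)).reshape(d.shape+(2,));z=P[...,2]
print(s["tool_pos"],tray(s["tool_pos"]))
m=(d>0)&(z>.05)&(z<.12)&(T[...,0]>-.03)&(T[...,0]<.1)&(abs(T[...,1])<.08)
k,L,st,ce=cv2.connectedComponentsWithStats(m.astype(np.uint8))
for i in range(1,k):
    if st[i,4]>60:
        q=np.c_[T,z][L==i];print(st[i],np.percentile(q,[2,50,98],axis=0).round(3).tolist())
q=T[m&(z>.07)&(z<.09)&(T[...,1]<.03)];l=cv2.fitLine(q.astype(np.float32),2,0,.001,.001).ravel();print(len(q),l,np.arctan2(l[1],l[0]),q.min(0),q.max(0))
# finger pixels column: lowest points near TCP
m=(d>0)&(np.hypot(T[...,0]-.01,T[...,1]-.0335)<.03)&(z>.03)&(z<.2);q=np.c_[T,z][m];print(len(q),np.percentile(q,[1,50,99],axis=0).round(3).tolist())
E
```

```text
[ 0.53392651 -0.1257863   0.0646037 ] [[0.01079597 0.03353976]]Traceback (most recent call last):
  File "<stdin>", line 9, in <module>
    res = self.concatenate(tuple(objs), axis=axis)
ValueError: all the input arrays must have same number of dimensions, but the array at index 0 has 3 dimension(s) and the array at index 1 has 2 dimension(s)
```

```bash
python3 - <<'E'
from h import *
from cell import *
s=observe();p,d=read_camera("wrist");P=wcloud(d,s);T=tray(P.reshape(-1,3)).reshape(d.shape+(2,));z=P[...,2];T3=np.dstack([T,z])
m=(d>0)&(z>.065)&(z<.12)&(T[...,0]>-.03)&(T[...,0]<.1)&(abs(T[...,1])<.08)
k,L,st,ce=cv2.connectedComponentsWithStats(m.astype(np.uint8))
for i in range(1,k):
    if st[i,4]>60: print(st[i],np.percentile(T3[L==i],[2,50,98],axis=0).round(3).tolist())
print("d at button px",d[200,310:330:4],T3[200,310:340:4].round(3).tolist())
m=(d>0)&(np.hypot(T[...,0]-.01,T[...,1]-.0335)<.03)&(z>.03)&(z<.2);print(np.percentile(T3[m],[1,50,99],axis=0).round(3).tolist())
E
```

```text
[ 245  144  104  153 3426] [[0.006, 0.001, 0.069], [0.022, 0.019, 0.079], [0.073, 0.048, 0.116]]
d at button px [0.2536287  0.16982251 0.17098902 0.1705028  0.16990434] [[0.025, 0.012, -0.001], [0.048, 0.017, 0.079], [0.047, 0.015, 0.078], [0.047, 0.013, 0.079], [0.048, 0.011, 0.079], [0.025, -0.004, -0.002], [0.025, -0.007, -0.002], [0.025, -0.01, -0.001]]
[[-0.002, 0.007, 0.037], [0.035, 0.033, 0.178], [0.039, 0.057, 0.2]]
```

The button hasn't moved: at tray x = 48 mm it is at y ≈ 14 mm. I go back to the start side, go lower, and push in small steps while checking.

Call:
send_rows(targets=[[0,0,0,0.03,0],[0,0,0,0.01,0],[0,0.0315,0.018,0,0],[0,0.0315,0.018,0,0],[0,0,0,0,0]])

```text
time: 10.75
tool_pos: [0.5999, -0.088, 0.1046]
tool_rot: [3.138, -0.001, 1.365]
contact_force: [-0.1, 0.8, 0.5]
opening: 0.0005
grip_force: 0.0
```

Call:
send_rows(targets=[[0,0,0,0,0],[0,0,0,-0.025,0],[0,0,0,-0.023,0],[0,0,0,0,0],[0,0,0,0,0]])

```text
time: 11.25
tool_pos: [0.5962, -0.0905, 0.0569]
tool_rot: [-3.141, 0.0, 1.362]
contact_force: [-0.1, -0.1, 0.9]
opening: 0.0006
grip_force: 0.0
```

Call:
send_rows(targets=[[0,-0.006,0.0013,0,0],[0,-0.006,0.0013,0,0],[0,0,0,0,0]])

```text
time: 11.55
tool_pos: [0.5842, -0.0873, 0.0576]
tool_rot: [3.141, 0.0, 1.363]
contact_force: [-0.7, 0.3, -0.4]
opening: 0.0004
grip_force: 0.0
```

Call:
send_rows(targets=[[0,-0.004,0.0008,0,0],[0,-0.004,0.0008,0,0],[0,0,0,0,0]])

```text
time: 11.85
tool_pos: [0.5763, -0.0856, 0.0567]
tool_rot: [-3.141, 0.0, 1.363]
contact_force: [1.0, -0.0, -0.6]
opening: 0.0006
grip_force: 0.0
```

```bash
cat > wb.py <<'E'
from h import *
from cell import *
s=observe();p,d=read_camera("wrist");P=wcloud(d,s);T=tray(P.reshape(-1,3)).reshape(d.shape+(2,));z=P[...,2]
print(s["time"],s["tool_pos"],tray(s["tool_pos"])*1e3,s["contact_force"])
cv2.imwrite("pics/wb.png",p[:,:,::-1])
m=(d>0)&(z>.071)&(z<.088)&(np.hypot(T[...,0],T[...,1])<.09)
k,L,st,ce=cv2.connectedComponentsWithStats(m.astype(np.uint8))
for i in range(1,k):
    if st[i,4]>80:
        q=T[L==i];l=cv2.fitLine(q.astype(np.float32),2,0,.001,.001).ravel();print(st[i],"angle",np.arctan2(l[1],l[0]).round(3),np.percentile(q,[2,98],axis=0).round(3).tolist())
E
python3 wb.py
```

```text
11.85 [ 0.57626867 -0.08563615  0.05673883] [[58.85089436  0.43964288]] [ 0.97494656 -0.02879158 -0.55316426]
[238 236  72  32 733] angle 1.553 [[0.064, -0.01], [0.075, 0.023]]
[275 330  13  21 181] angle 0.675 [[0.004, -0.002], [0.013, 0.005]]
```

```bash
cat > ws.py <<'E'
from h import *
from cell import *
s=observe();p,d=read_camera("wrist");P=wcloud(d,s);T=tray(P.reshape(-1,3)).reshape(d.shape+(2,));z=P[...,2]
hsv=cv2.cvtColor(p,cv2.COLOR_RGB2HSV)
print(s["time"],s["tool_pos"],(tray(s["tool_pos"])*1e3).round(1),s["contact_force"].round(1))
for r in range(0,88,8):
    R=np.hypot(T[...,0],T[...,1])
    m=(d>0)&(z>.072)&(z<.086)&(R>=r/1e3)&(R<(r+8)/1e3)&(hsv[...,2]>90)
    if m.sum()>3: print(r,m.sum(),np.median(np.arctan2(T[...,1],T[...,0])[m]).round(3),np.median(T[m],0).round(4),np.median(z[m]).round(3))
E
python3 ws.py
```

```text
11.9 [ 0.57659723 -0.0857148   0.05671692] [[58.8  0.1]] [0.2 0.4 0.5]
0 37 0.378 [0.0054 0.0018] 0.083
8 33 0.288 [0.01  0.003] 0.079
64 162 0.275 [0.0674 0.0189] 0.079
72 148 0.277 [0.072  0.0206] 0.079
```

Call:
send_rows(targets=[[0,-0.005,0.0005,0,0],[0,-0.005,0,0,0],[0,-0.005,0,0,0],[0,0,0,0,0]])

```text
time: 12.35
tool_pos: [0.5615, -0.0855, 0.057]
tool_rot: [3.141, 0.0, 1.363]
contact_force: [1.4, -1.2, 1.0]
opening: 0.0007
grip_force: 0.7
```

```bash
python3 ws.py
```

```text
12.35 [ 0.56150557 -0.0854908   0.05696107] [[55.9 14.9]] [ 1.4 -1.2  1. ]
64 74 0.442 [0.0642 0.0304] 0.079
72 164 0.47 [0.0667 0.034 ] 0.079
```

Now it turns: about 0.45 rad so far. I continue the sweep.

Call:
send_rows(targets=[[0,-0.0056,-0.002,0,0],[0,-0.0055,-0.002,0,0],[0,-0.0051,-0.0022,0,0],[0,-0.0051,-0.0022,0,0],[0,-0.005,-0.0022,0,0]])

```text
time: 12.9
tool_pos: [0.5354, -0.0964, 0.0568]
tool_rot: [3.141, 0.0, 1.363]
contact_force: [4.4, 0.4, 1.8]
opening: 0.0004
grip_force: 1.5
```

```bash
python3 ws.py
```

```text
12.9 [ 0.53539476 -0.09642603  0.05677864] [[39.8 38.2]] [4.4 0.4 1.8]
40 4 -2.174 [-0.0251 -0.0365] 0.079
56 8 0.535 [0.0509 0.0305] 0.083
64 25 0.751 [0.0511 0.0475] 0.084
72 72 0.991 [0.0419 0.0645] 0.079
80 5 1.017 [0.0424 0.068 ] 0.079
```

Call:
send_rows(targets=[[0,-0.0042,-0.0036,0,0],[0,-0.0042,-0.0036,0,0],[0,-0.0042,-0.0036,0,0],[0,0,0,0,0]])

```text
time: 13.35
tool_pos: [0.5219, -0.1071, 0.0565]
tool_rot: [-3.14, 0.0, 1.362]
contact_force: [0.7, 0.6, 1.3]
opening: 0.0008
grip_force: 0.5
```

```bash
python3 ws.py
```

```text
13.35 [ 0.52192136 -0.10709849  0.05646443] [[26.6 49.2]] [0.7 0.6 1.3]
16 5 -2.064 [-0.0109 -0.0201] 0.079
24 50 -2.026 [-0.0125 -0.0259] 0.079
32 81 -1.955 [-0.0136 -0.0342] 0.079
40 107 -1.914 [-0.0148 -0.0412] 0.079
48 105 -1.898 [-0.0166 -0.0488] 0.079
56 94 -1.902 [-0.0195 -0.0568] 0.079
64 130 -1.869 [-0.0201 -0.0628] 0.079
72 65 -1.886 [-0.0233 -0.0712] 0.079
```

Call:
send_rows(targets=[[0,-0.0028,-0.0042,0,0],[0,-0.0028,-0.0042,0,0],[0,-0.0027,-0.0041,0,0],[0,-0.0003,-0.002,0,0],[0,0,0,0,0]])

```text
time: 13.9
tool_pos: [0.5139, -0.1209, 0.0565]
tool_rot: [-3.141, -0.001, 1.362]
contact_force: [2.1, 5.3, 0.3]
opening: 0.0007
grip_force: 2.1
```

Call:
send_rows(targets=[[0,-0.0003,-0.0015,0,0],[0,0,0,0,0]])

```text
time: 14.1
tool_pos: [0.5137, -0.1213, 0.0564]
tool_rot: [-3.14, -0.002, 1.362]
contact_force: [2.7, 9.4, 0.8]
opening: 0.0004
grip_force: 4.4
```

```bash
cat >> ws.py <<'E'
m=(d>0)&(z>.074)&(z<.084)&(abs(T[...,0])<.04)&(T[...,1]<-.018)&(T[...,1]>-.09)
q=T[m];l=cv2.fitLine(q.astype(np.float32),2,0,.001,.001).ravel();print("outer fit",len(q),l.round(4),np.arctan2(abs(l[1]),l[0]*np.sign(l[1])).round(3))
E
python3 ws.py
```

```text
14.1 [ 0.51374849 -0.12130831  0.05644217] [[11.  54.2]] [2.7 9.4 0.8]
0 6 -1.18 [ 0.0025 -0.0061] 0.083
8 115 -1.733 [-0.002  -0.0123] 0.079
16 142 -1.708 [-0.0028 -0.0199] 0.079
24 135 -1.662 [-0.0027 -0.0281] 0.079
32 134 -1.634 [-0.0023 -0.0359] 0.079
40 126 -1.625 [-0.0024 -0.044 ] 0.079
48 120 -1.624 [-0.0027 -0.0518] 0.079
56 116 -1.608 [-0.0023 -0.0597] 0.079
64 142 -1.589 [-0.0013 -0.067 ] 0.079
72 64 -1.602 [-0.0023 -0.0745] 0.079
outer fit 1186 [ 0.0015  1.     -0.0015 -0.0454] 1.569
```

The force rises to 9 N at the stop and the button measures 1.57 rad, so it is closed. I back off and rise clear.

Call:
send_rows(targets=[[0,0.001,0.005,0,0],[0,0.0015,0.0075,0,0],[0,0,0,0.04,0],[0,0,0,0.05,0],[0,0,0,0.05,0]])

```text
time: 14.65
tool_pos: [0.5157, -0.1099, 0.1978]
tool_rot: [-3.139, 0.0, 1.363]
contact_force: [0.9, -0.3, -0.1]
opening: 0.0007
grip_force: 0.0
```

Call:
send_rows(targets=[[0,-0.03,-0.035,0.02,0],[0,-0.03,-0.035,0,0],[0,-0.03,-0.035,0,0],[0,0,0,0,0],[0,0,0,0,0]])

```text
time: 15.15
tool_pos: [0.426, -0.2156, 0.2166]
tool_rot: [-3.141, 0.0, 1.36]
contact_force: [0.1, 0.5, 0.2]
opening: 0.0006
grip_force: 0.0
```

```bash
python3 face.py; python3 btn.py; python3 - <<'E'
from h import *
from cell import *
p,d=read_camera("top");p2,d2=read_camera("scene")
a=cv2.resize(p[125:275,160:350],(400,316));b=cv2.resize(p2[150:330,180:380],(400,316))
cv2.imwrite("pics/end.png",cv2.convertScaleAbs(np.hstack([a,b])[:,:,::-1],alpha=1.4))
E
```

```text
15.15 [[-0.09944202  0.12048266]] [ 0.4260215  -0.2156083   0.21660488] [0.14266184 0.47102708 0.16475517] 0.0005538854685645784 0.0
scene 992 398 face mean [0.2587 0.0762 0.1038] n [ 1.    -0.005  0.021] elev deg 1.2 all ext [[0.213, 0.025, 0.064], [0.261, 0.126, 0.147]]
15.2 [[-98.6251628  120.04149999]] [ 0.42662239 -0.21490063  0.216525  ] [ 0.41543186  0.37330021 -0.35428398]
top all 188 [ 4.0e-04 -1.0e+00 -2.3e-03  2.7e-03] angle 1.571
top outer 59 [ 0.0018 -1.     -0.0023 -0.049 ] angle 1.573
scene all 299 [ 6.00e-04  1.00e+00  2.20e-03 -1.34e-02] angle 1.57
scene outer 111 [ 0.0118  0.9999  0.0015 -0.0517] angle 1.559
```

View pics/end.png

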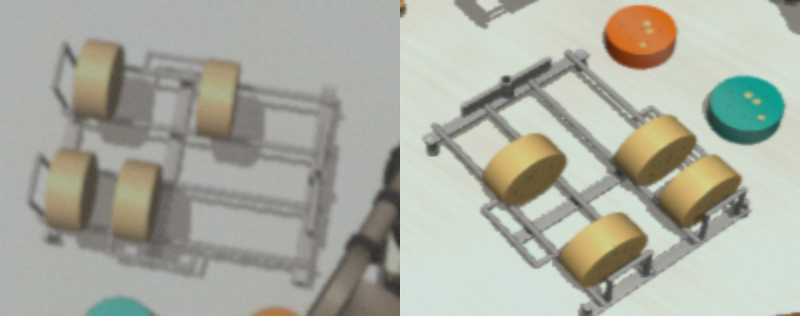

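The final views show the wheel standing clear of near, at left crop (137,200), and the turnbutton square across the open end at (315,190). The other wheels look as they did at the start.

```bash
python3 -c "
from cell import *
print(hand_in())"
```

```text
the job is handed in; nothing more can be done
None
```

The job is handed in: the fallen wheel stands square on its edge in the near lane, about 72 mm from where it lay and about 50 mm clear of its neighbour. The turnbutton is fully closed (about 1.57 rad), after a first sweep of the fingers failed to move it. I saw no other cheese or bench item disturbed, and the hand-in returned no verdict.

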